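Click the bush carousel round and take out the brass bush

TASK

The brass guide bush stands in the click-stop carousel under the sloping clear cover, two or four clicks before the round port: count its places, then push the red bar knob clockwise exactly that many clicks, without forcing it or running past. Lift the bush out through the port and set it down upright in the wooden tray; leave the steel bushes in the carousel and do not disturb the tape measure, jar or sanding block.

Things in the scene. Friction and masses are not known exactly. Their poses are not given: they have to be found in the camera images.
- console: Blue sheet-steel case fixed on the bench, 273 mm long (x), 236 mm wide (y), 72 mm high at the front (towards the robot), 139 mm at the back, with a low steel carrying handle there. Origin under the middle of its width, 126 mm behind its front, x to its back. Its top is the deck: a 4 mm clear cover, sloping up to the back at 15 degrees, with an aluminium rim 2 mm proud. Working square to the deck means tilting the tool 15 degrees. Pushing on it with over 45 N is forcing it.
- knob_axis (a point): Point where the carousel's upright-to-the-deck axis passes the cover's outer face. Axes fixed to the deck: z square out of the cover, x up the slope to the back, y to the left. The knob stands here: black round skirt 34 mm across, up to 6 mm above the cover, and on it a red bar 72 x 14 mm, 6 to 33 mm above the cover. At the start the bar lies along this x axis, pointer line to the port.
- knob_top (a point): Fixed point on the carousel's axis at the height of the red bar's top, 33 mm above the cover; axes as knob_axis. Knob and carousel are one piece. Clockwise is seen from above: the bar's end nearest the robot first goes left (+y). Starting place: at an end stop, so it cannot turn anticlockwise from there; clockwise there are five clicks of 60 degrees to the other stop.
- click_wheel (a point): Inside the case on the axis, 82 mm below the cover's outer face, axes as knob_axis: six-lobed wheel with a spring ball, one click per cup. Leaving a place takes about 0.32 N m (some 11 N pushed 28 mm from the axis); resistance falls to nothing half-way (30 degrees); 5 to 15 degrees further it jumps ahead of the pusher and stops by itself in the next place. It stays where it clicks in.
- port (a point): Centre of the round port, 90 mm in diameter, in the cover's outer face, 88 mm up the slope (+x) from knob_axis; same axes. Seen by a finger going in square to the deck it is 4 mm thick; the knob's bar never comes nearer than 7 mm to its edge.
- port_cup (a point): Centre of the cup floor under the port, 56 mm below the cover's outer face, axes as knob_axis. The carousel is a disc with six such cups, 88 mm from the axis, 60 degrees apart, each 35 mm wide inside and 10 mm deep with a 3 mm wall. The cup under the port is empty at the start.
- brass_bush_mid (a point): Centre of the brass guide bush, half-way up; z is its axis. 46 mm tall: body 22 mm in diameter, foot flange 32 mm in diameter and 8 mm high. It stands loose in its cup, its top 6 mm under the cover, its centre 33 mm below the cover's outer face. In the knob_axis frame it starts at x -44 mm and y +76 mm (left: two clicks from the port) or y -76 mm (right: four clicks). 0.06 to 0.13 kg.
- tray_floor (a point): Centre of the floor (7 mm above the bench) of an open plywood tray fixed on the bench: 160 mm (x) by 110 mm (y) outside, 22 mm high, walls 7 mm thick, grey floor. z up.
- steel_bush_a_mid (a point): Centre of a steel guide bush of the same shape and size as the brass one, in another cup of the carousel.
- steel_bush_b_mid (a point): Centre of a steel guide bush of the same shape and size as the brass one, in another cup of the carousel.
- steel_bush_c_mid (a point): Centre of a steel guide bush of the same shape and size as the brass one, in another cup of the carousel.
- brass_bush: The brass guide bush; origin at the centre of its underside.
- tape_measure: Yellow tape measure, 35 x 84 x 69 mm, loose on the bench right of the console; origin at the centre of its underside. A bystander.
- jar: Jar of screws with a green lid, 62 mm in diameter, 88 mm high, loose on the bench behind the organiser; origin at the centre of its underside. A bystander.
- sanding: Brown sanding block, 60 x 100 x 31 mm, loose on the bench between console and jar; origin at the centre of its underside. A bystander.

How it is judged:
By the outcome, as a careful person would: the job done as asked, in the order asked, and still so for the second after the job is handed in, with the robot touching nothing.
It also fails if it takes over 67 s, if anything falls off the work surface, if the arm or the gripper's body presses on something with over 40 N, if the wrist force passes 120 N, or if a joint passes its speed limit or range.

ROBOT

A 6-joint arm with a two-finger parallel gripper is mounted at the origin on the work surface; the furniture and walls round the work are solid. World frame = base frame: x ahead of the robot, y to its left, z up, the work surface at z = 0. Lengths are in mm, angles in rad, forces in N, time in s.
With the tool pointing down it reaches from about 400 to 925 mm from the base axis. Payload 12.5 kg.
Tool frame: the origin (TCP) lies where the fingers leave the gripper's body, on its centre line; the fingertips stand 78 mm ahead of it and the grasp point (between the pads) lies 59 mm ahead of it (env.nose_length is the distance from the TCP to the fingertips, in mm); z points along the fingers, y is the line along which they close (so a half turn about z gives the same grasp; the last joint's range is limited). The gripper opens to 95 mm and grips with 3 to 60 N. Pads are 20 mm wide; open, the fingers measure 119 mm over their backs; the gripper's body (75 mm by 180 mm) begins 59 mm behind the grasp point.
Start: joints at [-1.362, 0.491, 1.559, -0, 1.092, -0.106], TCP at [193.538, -594.29, 292.261] pointing down, gripper open.
Joint ranges: [-3.1, 3.1], [-0.84, 2.19], [0.05, 2.79], [-1.13, 4.28], [0.06, 2.93], [-2.69, 2.69]. Speed limits (rad/s): [2.22, 2.22, 2.79, 3.14, 3.14, 3.14].

INTERFACE

Orientations are given as [roll, pitch, yaw] about the fixed x, y, z axes, in that order (R = Rz(yaw) Ry(pitch) Rx(roll)).
In Python, from cell import env gives the robot as it stands. The module is installed in compiled form; this text tells all that it offers.
- The arm moves only by the tool send_rows, never from a script. Its argument "series" is text: rows parted by semicolons, each of 6 numbers parted by spaces: the shift along the tool's x, y, z as a fraction of full scale, then the turn, a rotation vector about the tool's x, y, z as a fraction of full scale. A call has 1 to 5 rows; each row shifts and turns the commanded pose from where the row before left it, along the tool's axes as they then stand; what a row does not reach is not made up. Full scale, the value 1, is 60 mm for a shift and 10 degrees for a turn. A row lasts 1/8 s, in which the tool goes at most 62.5 mm and 10.7 degrees, less where a joint would pass 70% of its speed; a pose out of reach is approached as far as the arm can. A call with a number of a shift or a turn outside -1 to 1 is refused whole. A call with a gripper value outside its range is refused whole. "fingers" is the opening, from 0 (shut) to 1 (fully open), set as the call begins (left out, the last holds). The fingers move at their own pace and stop on an object; the grip force is fixed at half the most. Time passes only in rows, so rows that do not move let the fingers close. It gives the time, the measured TCP pose, the force, the opening and the grip force at its end, in the units of the state.
- env.state(): the state, without advancing time (a new reading comes with each control period).
- env.read_camera(name): name is "scene" or "top" or "wrist"; returns a dict with "color" (420x560x3 uint8, red, green, blue), "z_map" (420x560 float32, mm along the optical axis (not along the pixel's ray), 0 where there is no reading), "fovy" (degrees; the focal length in pixels is half the picture's height over the tangent of half this angle, whatever the lens; pixels are square), "cx", "cy" (the principal point, pixels), "distortion" ([k1, k2, p1, p2, k3] as OpenCV has them; the pictures are not rectified), "R" (3x3) and "t" (3): a world point X has camera coordinates R X + t. Camera axes: x right, y down, z forward; pixel columns grow to the right and rows downward; lengths in mm; the calibration is good to about 2 mm. A picture is of the moment at which its call begins.
- env.job_done(): hands the job in; it is judged then, once.
The state is a dict: "t": time; "joints": joint angles; "qvel": joint speeds; "tau": joint torques, N m; "eef_pos": TCP position; "tcp_rot": TCP orientation; "ft_force": force on the tool from outside, world axes, zero at the start; "moment": the same for the moment, N m; "opening": opening from 0.0 (shut) to 1.0 (fully open); "grip_force": force on a finger pad.
Only numpy, scipy, OpenCV 4.12 (cv2) and the standard library are available. Lean on these libraries where they do the work, as an engineer would, in place of code of your own. Each camera call takes 0.05 s, during which the arm holds its last target. There are 200 camera calls.

## Working session

There is one attempt and no reset: what is moved stays moved. The work goes in short steps, Python scripts to look and compute and a tool call to move; the robot and the scene stay as the last step left them, time stands still between calls to the robot, and variables do not carry over. Pictures are saved under pics/ and viewed, at most 14 in all, crops included, and the job is handed in when it is done.

Besides the shell and the picture viewer there is one more tool, called after "Call:" as name(argument=value, ...) on one line, values as JSON. send_rows: Moves the arm, as the interface text tells. Shift numbers are shares of 60 mm and turn numbers shares of 10 degrees, none past 1 either way. Its arguments: {"type":"object","properties":{"series":{"type":"string"},"fingers":{"type":"number"}},"required":["series"]}

```bash
mkdir -p pics; cat > h.py <<'E'
import numpy as np, cv2
from scipy.spatial.transform import Rotation as Rt
from cell import env
def K(c):
    h,w=c["color"].shape[:2]; f=h/2/np.tan(np.radians(c["fovy"])/2)
    return np.array([[f,0,c["cx"]],[0,f,c["cy"]],[0,0,1.]])
def save(c,n): cv2.imwrite("pics/"+n,cv2.cvtColor(c["color"],cv2.COLOR_RGB2BGR))
def pt(c,u,v,z=None):
    k=K(c); p=cv2.undistortPoints(np.array([[[u,v]]],float),k,np.array(c["distortion"]))[0,0]
    if z is None:
        a=c["z_map"][int(v)-1:int(v)+2,int(u)-1:int(u)+2]; z=np.median(a[a>0]) if (a>0).any() else np.nan
    return np.asarray(c["R"]).T@(np.array([p[0]*z,p[1]*z,z])-c["t"])
def proj(c,X):
    R=np.asarray(c["R"],float); return cv2.projectPoints(np.atleast_2d(X).astype(float),cv2.Rodrigues(R)[0],np.array(c["t"],float),K(c),np.array(c["distortion"]))[0][:,0]
E
python3 - <<'E'
from h import *
import pickle
d={}
for n in ["scene","top","wrist"]:
    c=env.read_camera(n); d[n]=c; save(c,n+"0.png"); print(n,c["fovy"],c["distortion"],-np.asarray(c["R"]).T@c["t"])
pickle.dump(d,open("c0.pkl","wb")); print(env.state())
E
```

```text
scene 46.25882781019248 [-0.1432294  0.         0.         0.         0.       ] [-163.89305515  992.27879014  674.86148705]
top 48.42021215159596 [-0.08307676  0.          0.          0.          0.        ] [ 475.15719713  -57.72595946 1461.13095249]
wrist 60.82259120899879 [-0.06278876  0.          0.          0.          0.        ] [ 260.6661199  -573.12629376  384.19355565]
{'t': 0.15, 'joints': array([-1.36156348e+00,  4.91384569e-01,  1.55932228e+00,  4.43663190e-05,
        1.09168688e+00, -1.05593820e-01]), 'qvel': array([-0.00042508, -0.00145844, -0.00128313, -0.00097358,  0.00026482,
       -0.00077191]), 'tau': array([ 1.91554536e-03, -6.12899208e+01, -2.58276504e+01,  6.92960015e-02,
        4.73335502e-02, -7.70885845e-05]), 'eef_pos': array([ 193.54029763, -594.154908  ,  291.81423726]), 'tcp_rot': array([-3.14080019e+00, -1.23567121e-04,  3.14806148e-01]), 'ft_force': array([-0.10679279, -0.35166205, -0.15984454]), 'moment': array([ 0.00336584, -0.01506295,  0.02764386]), 'grip_force': 0.0, 'opening': 0.9995127653763068}
```

View pics/top0.png

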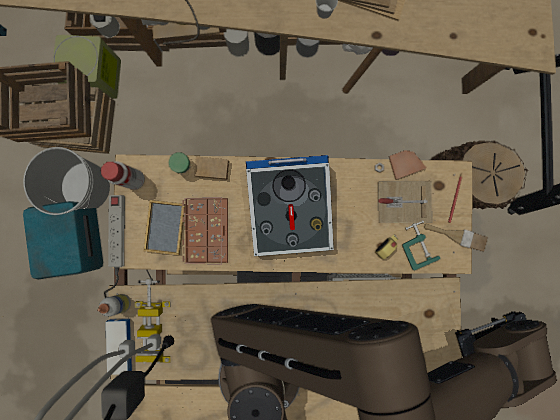

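View pics/scene0.png

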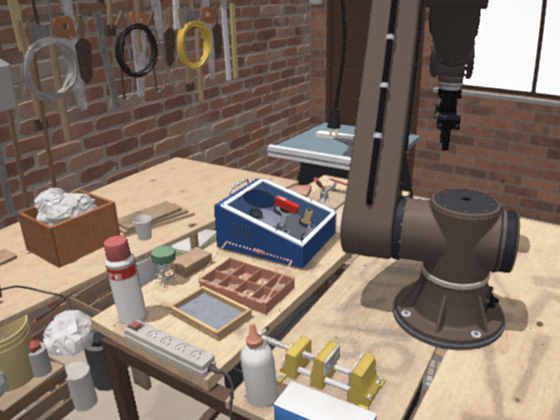

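The top view shows the console at about (290,208), the knob at (291,216), the port at (289,186), the tray at (165,227), and a brass-looking bush at (317,224), which is on the right. I'll enlarge this to check.

```bash
python3 - <<'E'
from h import *
import pickle
d=pickle.load(open("c0.pkl","rb")); c=d["top"]
a=c["color"][150:270,140:345]; a=cv2.cvtColor(cv2.resize(a,None,fx=3.9,fy=3.9,interpolation=cv2.INTER_CUBIC),cv2.COLOR_RGB2BGR); cv2.imwrite("pics/crop.png",a)
for n,u,v in [("knobtop",291,213),("port",289,186),("brass",317,224),("trayfloor",165,227)]:
    print(n,pt(c,u,v).round(1),c["z_map"][v,u],c["color"][v,u])
k=c["z_map"]
E
```

```text
knobtop [508.4 -97.4 140.9] 1318.2614 [174 212 213]
port [590.8 -94.1  70.7] 1395.6014 [31 30 35]
brass [ 477.  -174.7   96.1] 1366.0806 [130 110  52]
trayfloor [469.9 292.1   6.3] 1453.0569 [102 110 110]
```

View pics/crop.png

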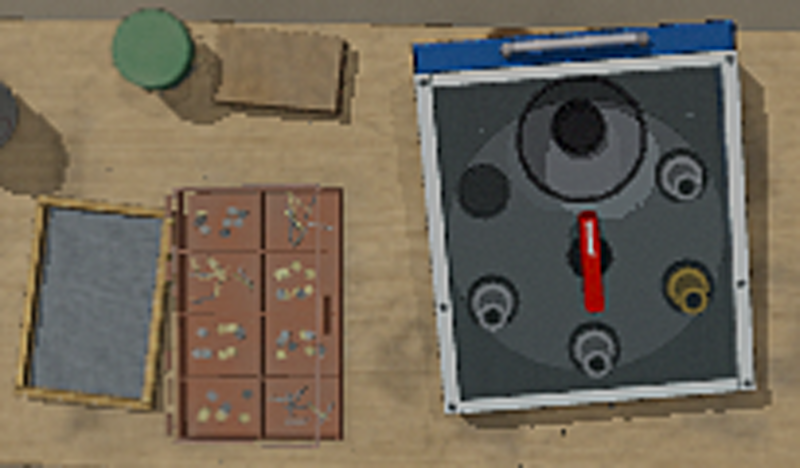

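The brass bush is front-right of the knob, so it is four clicks before the port (front, front-left, back-left, port). Next I'll work out a move that brings the wrist camera over the console.

```bash
cat >> h.py <<'E'
def cur():
    s=env.state(); return np.array(s["eef_pos"]),Rt.from_euler("xyz",s["tcp_rot"])
def plan(p1,R1,n,p0=None,R0=None):
    """rows from current pose (or p0,R0) to p1,R1 in n rows"""
    if p0 is None: p0,R0=cur()
    rv=(R0.inv()*R1).as_rotvec()/n; R=R0; out=[]
    for i in range(n):
        d=R.inv().apply((p1-p0)/n)/60; out.append(" ".join(f"{x:.3f}" for x in [*d,*(np.degrees(rv)/10)])); R=R*Rt.from_rotvec(rv)
    for i in range(0,n,5): print("; ".join(out[i:i+5]))
E
python3 - <<'E'
from h import *
import pickle
c=pickle.load(open("c0.pkl","rb"))["wrist"]
p,R=cur(); print("cam axis",np.asarray(c["R"]).T[:,2], "cam in tool",R.inv().apply(-np.asarray(c["R"]).T@c["t"]-p), R.as_matrix().round(2))
T=pickle.load(open("c0.pkl","rb"))["top"]
hsv=cv2.cvtColor(T["color"],cv2.COLOR_RGB2HSV)
for u,v in [(300,161),(270,165),(316,160)]: print(pt(T,u,v).round(1))
plan(np.array([430,-90,420.]),Rt.from_euler("xyz",[np.pi,0,0.]),12)
E
```

```text
cam axis [-0.24111139 -0.07725781 -0.96741745] cam in tool [ 70.34956861   0.71591889 -92.37122256] [[ 0.95  0.31 -0.  ]
 [ 0.31 -0.95  0.  ]
 [ 0.   -0.   -1.  ]]
[ 656.3 -124.   140. ]
[645.1 -38.6 139.9]
[ 659.  -169.6  139.6]
0.529 -0.564 -0.178 -0.000 0.000 0.150; 0.514 -0.578 -0.178 -0.000 0.000 0.150; 0.499 -0.591 -0.178 -0.000 0.000 0.150; 0.483 -0.604 -0.178 -0.000 0.000 0.150; 0.467 -0.617 -0.178 -0.000 0.000 0.150
0.451 -0.629 -0.178 -0.000 0.000 0.150; 0.434 -0.640 -0.178 -0.000 0.000 0.150; 0.417 -0.651 -0.178 -0.000 0.000 0.150; 0.400 -0.662 -0.178 -0.000 0.000 0.150; 0.382 -0.672 -0.178 -0.000 0.000 0.150
0.365 -0.682 -0.178 -0.000 0.000 0.150; 0.347 -0.691 -0.178 -0.000 0.000 0.150
```

```bash
python3 - <<'E'
from h import *
plan(np.array([560,-90,420.]),Rt.from_euler("xyz",[np.pi,0,0.]),15)
E
```

```text
0.561 -0.407 -0.142 -0.000 0.000 0.120; 0.552 -0.418 -0.142 -0.000 0.000 0.120; 0.543 -0.430 -0.142 -0.000 0.000 0.120; 0.534 -0.441 -0.142 -0.000 0.000 0.120; 0.525 -0.452 -0.142 -0.000 0.000 0.120
0.515 -0.463 -0.142 -0.000 0.000 0.120; 0.505 -0.474 -0.142 -0.000 0.000 0.120; 0.495 -0.484 -0.142 -0.000 0.000 0.120; 0.485 -0.495 -0.142 -0.000 0.000 0.120; 0.474 -0.505 -0.142 -0.000 0.000 0.120
0.464 -0.514 -0.142 -0.000 0.000 0.120; 0.453 -0.524 -0.142 -0.000 0.000 0.120; 0.442 -0.533 -0.142 -0.000 0.000 0.120; 0.430 -0.543 -0.142 -0.000 0.000 0.120; 0.419 -0.552 -0.142 -0.000 0.000 0.120
```

Call:
send_rows(series="0.56 -0.41 -0.14 0 0 0.12; 0.55 -0.42 -0.14 0 0 0.12; 0.54 -0.43 -0.14 0 0 0.12; 0.53 -0.44 -0.14 0 0 0.12; 0.53 -0.45 -0.14 0 0 0.12")

```text
t: 0.78
eef_pos: [316.0, -425.0, 334.4]
tcp_rot: [-3.141, 0.0, 0.209]
ft_force: [0.3, -0.1, 0.2]
opening: 1.003
grip_force: 0.0
```

Call:
send_rows(series="0.52 -0.46 -0.14 0 0 0.12; 0.51 -0.47 -0.14 0 0 0.12; 0.50 -0.48 -0.14 0 0 0.12; 0.49 -0.50 -0.14 0 0 0.12; 0.47 -0.51 -0.14 0 0 0.12")

```text
t: 1.4
eef_pos: [439.1, -256.7, 376.4]
tcp_rot: [-3.142, 0.0, 0.105]
ft_force: [0.5, 0.3, -0.2]
opening: 0.998
grip_force: 0.0
```

Call:
send_rows(series="0.46 -0.51 -0.14 0 0 0.12; 0.45 -0.52 -0.14 0 0 0.12; 0.44 -0.53 -0.14 0 0 0.12; 0.43 -0.54 -0.14 0 0 0.12; 0.42 -0.55 -0.14 0 0 0.12")

```text
t: 2.02
eef_pos: [560.8, -89.5, 418.4]
tcp_rot: [3.142, 0.0, 0.0]
ft_force: [0.2, -1.2, -0.2]
opening: 0.998
grip_force: 0.0
```

```bash
python3 - <<'E'
from h import *
import pickle
env.read_camera("wrist"); env.read_camera("wrist")
c=env.read_camera("wrist"); save(c,"w1.png"); pickle.dump(c,open("w1.pkl","wb"))
t=env.read_camera("top");pickle.dump(t,open("t1.pkl","wb"))
s=env.state(); print(s["t"],s["eef_pos"],s["tcp_rot"],s["joints"])
E
```

```text
2.225 [560.13857595 -90.38988369 417.77801166] [3.14151997e+00 8.52465113e-04 2.30022731e-03] [-2.76296091e-01  3.05448848e-01  1.51754455e+00 -3.14190121e-04
  1.31939888e+00  1.29227826e+00]
```

View pics/w1.png

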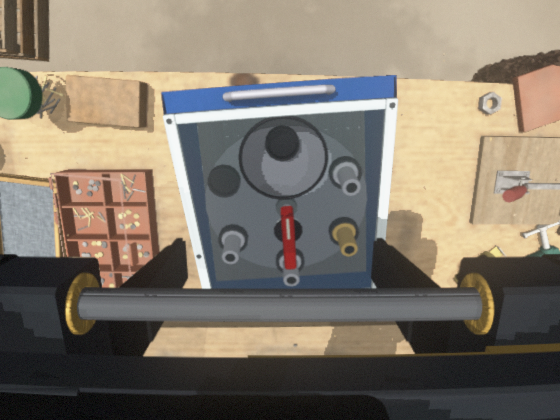

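The wrist view shows the port ring centred near (284,157) with a radius of about 43 px. The red bar runs from (288,205) to (290,270), the brass bush is at (346,237), and steel bushes are at (345,177), (232,243) and (291,272).

```bash
python3 - <<'E'
from h import *
import pickle
from scipy.optimize import least_squares
c=pickle.load(open("w1.pkl","rb"))
col=c["color"]; hsv=cv2.cvtColor(col,cv2.COLOR_RGB2HSV)
# rim depth points: left/right/back rim
def rimscan():
    P=[]
    for v in range(110,280,6):
        for lo,hi in [(160,215),(365,400)]:
            us=[u for u in range(lo,hi) if col[v,u].min()>170]
            if us: P.append(pt(c,int(np.median(us)),v))
    return np.array(P)
P=rimscan(); P=P[~np.isnan(P).any(1)]
A=np.c_[P[:,:2],np.ones(len(P))]
w=np.ones(len(P),bool)
for _ in range(5):
    s=np.linalg.lstsq(A[w],P[w,2],rcond=None)[0]; r=P[:,2]-A@s; w=abs(r)<max(3,1.5*np.std(r[w]))
nrm=np.array([-s[0],-s[1],1]);nrm/=np.linalg.norm(nrm); print("rim plane",s,nrm,w.sum(),len(P),np.std(r[w]),"yaw",np.degrees(np.arctan2(-nrm[1],-nrm[0])),"tilt",np.degrees(np.arccos(nrm[2])))
red=((hsv[...,0]<8)|(hsv[...,0]>172))&(hsv[...,1]>150)&(hsv[...,2]>60)
red[:195]=0;red[290:]=0;red[:,:265]=0;red[:,315:]=0
vs,us=np.nonzero(red); Q=np.array([pt(c,u,v) for u,v in zip(us,vs)])
hgt=(Q-np.array([0,0,s[2]]))@nrm; print("red heights over rim",np.percentile(hgt,[5,25,50,75,95]),len(Q))
top=Q[abs(hgt-31)<5]; m=top.mean(0); U,S,V=np.linalg.svd(top-m); d=V[0]; d*=np.sign(d[0]); print("bar",m,np.degrees(np.arctan2(d[1],d[0])),np.ptp((top-m)@V[0]),np.ptp((top-m)@V[1]))
# ring fit
k=np.array([[240,157],[327,157],[284,117],[284,199]])
print("bar px extents",us.min(),us.max(),vs.min(),vs.max())
# rim back corners & handle
for u,v in [(170,120),(391,103),(240,95),(280,93),(325,90),(180,105),(390,85)]: print(u,v,pt(c,u,v).round(1))
a=cv2.resize(col[80:300,150:410],None,fx=2.9,fy=2.7,interpolation=cv2.INTER_CUBIC); cv2.imwrite("pics/w1c.png",cv2.cvtColor(a,cv2.COLOR_RGB2BGR))
E
```

```text
rim plane [ 2.66278478e-01  1.94166684e-02 -2.41509366e+01] [-0.25726714 -0.01875957  0.96615822] 50 50 0.3639116535020854 yaw 4.17054982392776 tilt 14.948468613740209
red heights over rim [14.06723262 29.69837692 30.68865875 31.00247146 31.33837707] 599
bar [495.68023083 -99.77095833 137.50661298] 3.7383488787187513 70.16582032540401 13.452406593566518
bar px extents 281 295 206 268
170 120 [629.   20.7 144.5]
391 103 [ 646.  -199.8  145.1]
240 95 [651.5 -52.7 167.6]
280 93 [653.3 -89.6 167.3]
325 90 [ 656.1 -131.   167.5]
180 105 [643.7  11.1 139.1]
390 85 [ 663.7 -199.4  139. ]
```

View pics/w1c.png

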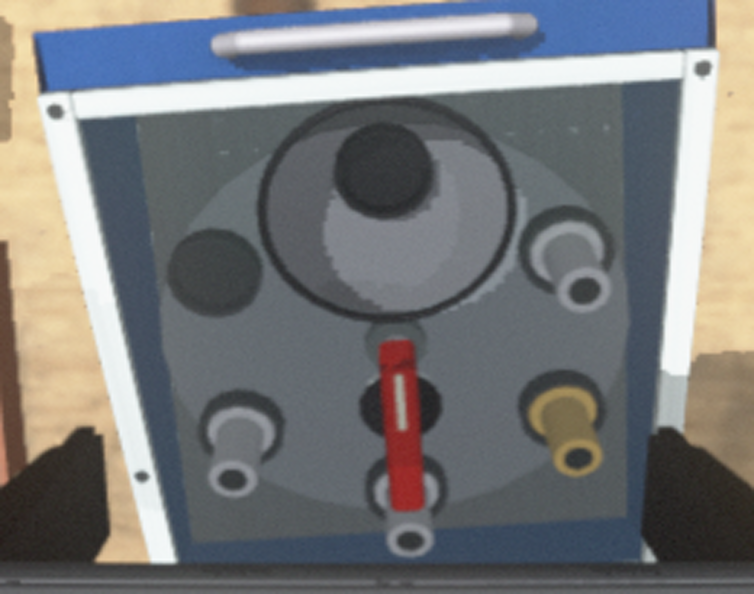

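```bash
python3 - <<'E'
from h import *
import pickle
from scipy.optimize import least_squares
c=pickle.load(open("w1.pkl","rb"));T=pickle.load(open("t1.pkl","rb"))
s=np.array([2.66278478e-01,1.94166684e-02,-2.41509366e+01])
def fr(yaw): return Rt.from_euler("z",yaw,degrees=True)*Rt.from_euler("y",-15,degrees=True)
nrm=np.array([-.25726714,-.01875957,.96615822]); h0=nrm[2]*s[2]
def onplane(c,u,v,h): # height over cover
    a=pt(c,u,v,100.);o=-np.asarray(c["R"]).T@c["t"]; d=a-o
    return o+d*((h0-2+h-o@nrm)/(d@nrm))
px=lambda x,y:(150+x/2.9,80+y/2.7)
ring=[onplane(c,*px(x,y),0) for x,y in [(258,208),(516,206),(387,97),(390,320)]]
for r in ring: print(r.round(1))
cen=(ring[0]+ring[1])/2; print("port",cen, (ring[2]+ring[3])/2)
# bar top ends from crop: centre of ends
e1=onplane(c,*px(396,340),33); e2=onplane(c,*px(407,510),33); print("bar",e1,e2,(e1+e2)/2,np.linalg.norm(e1-e2),np.degrees(np.arctan2(*(e1-e2)[1::-1])))
X=fr(4.1).as_matrix(); print("knobtop from port",(ring[0]+ring[1]+ring[2]+ring[3])/4-88*X[:,0]+33*X[:,2])
# rim corners/screws for yaw
a=onplane(c,*px(54,111),2);b=onplane(c,*px(703,68),2); print("screws",a,b,np.degrees(np.arctan2((b-a)[0],-(b-a)[1])))
e=onplane(c,*px(141,476),2); print("side yaw",np.degrees(np.arctan2(*(a-e)[1::-1])))
# tray from top image: inner corners crop->px
tp=lambda x,y:(140+x/3.9,150+y/3.9)
for x,y in [(45,205),(172,215),(150,405),(22,390)]:
    o=-np.asarray(T["R"]).T@T["t"]; d=pt(T,*tp(x,y),100.)-o; print("tray corner",(o+d*(22-o[2])/d[2]).round(1))
E
```

```text
[590.2 -46.2 130. ]
[ 591.  -141.   128.4]
[632.7 -93.2 140.4]
[541.9 -95.1 116.2]
port [590.57694149 -93.61041732 129.21933593] [587.30005936 -94.12512833 128.33677878]
bar [541.80598714 -96.73895403 150.32783104] [ 461.36698318 -102.16211985  128.80335572] [501.58648516 -99.45053694 139.56559338] 83.44547395436945 3.8570219426698515
knobtop from port [ 495.63539479 -100.5558226   137.87753365]
screws [627.92145814  22.45329226 143.4870014 ] [ 643.98801493 -201.8620939   143.4097231 ] 4.096805702856837
side yaw 4.262533466815611
tray corner [545.7 330.6  22. ]
tray corner [537.3 229.1  22. ]
tray corner [387.1 246.4  22. ]
tray corner [399.2 348.5  22. ]
```

```bash
cat >> h.py <<'E'
D=(Rt.from_euler("z",4.15,degrees=True)*Rt.from_euler("y",-15,degrees=True)).as_matrix()
KT=np.array([495.7,-100.2,137.7]); KA=KT-33*D[:,2]; PORT=KA+88*D[:,0]
RF=Rt.from_matrix(np.c_[D[:,0],-D[:,1],-D[:,2]]) # tool x up the slope
RB=Rt.from_matrix(np.c_[-D[:,0],D[:,1],-D[:,2]])
E
python3 - <<'E'
from h import *
plan(KT+105*D[:,2],RF,5)
E
```

```text
-0.305 0.039 0.596 0.011 0.301 -0.080; -0.336 0.035 0.579 0.011 0.301 -0.080; -0.366 0.031 0.560 0.011 0.301 -0.080; -0.396 0.027 0.540 0.011 0.301 -0.080; -0.424 0.022 0.519 0.011 0.301 -0.080
```

Call:
send_rows(series="-0.305 0.039 0.596 0.011 0.301 -0.08; -0.336 0.035 0.579 0.011 0.301 -0.08; -0.366 0.031 0.56 0.011 0.301 -0.08; -0.396 0.027 0.54 0.011 0.301 -0.08; -0.424 0.022 0.519 0.011 0.301 -0.08", fingers=0.24)

```text
t: 2.85
eef_pos: [467.2, -103.3, 238.6]
tcp_rot: [3.141, -0.264, 0.07]
ft_force: [0.9, -0.4, -0.8]
opening: 0.532
grip_force: 0.0
```

Call:
send_rows(series="0 0 0 0 0 -1; 0 0 0 0 0 -1; 0 0 0 0 0 -1; 0 0 0 0 0 -1; 0 0 0 0 0 -1")

```text
t: 3.48
eef_pos: [468.0, -103.2, 239.4]
tcp_rot: [2.938, -0.166, 0.965]
ft_force: [0.2, -0.6, -0.4]
opening: 0.239
grip_force: 0.0
```

Call:
send_rows(series="0 0 0 0 0 -1; 0 0 0 0 0 -1; 0 0 0 0 0 -1; 0 0 0 0 0 -1; 0 0 0 0 0 -1")

```text
t: 4.1
eef_pos: [468.0, -103.2, 239.4]
tcp_rot: [2.883, 0.046, 1.815]
ft_force: [0.3, 0.5, -0.0]
opening: 0.243
grip_force: 0.0
```

Call:
send_rows(series="0 0 0 0 0 -1; 0 0 0 0 0 -1; 0 0 0 0 0 -1; 0 0 0 0 0 -1; 0 0 0 0 0 -1")

```text
t: 4.72
eef_pos: [468.0, -103.2, 239.4]
tcp_rot: [3.009, 0.227, 2.678]
ft_force: [-0.2, 0.3, 0.3]
opening: 0.239
grip_force: 0.0
```

Call:
send_rows(series="0 0 0 0 0 -1; 0 0 0 0 0 -1; 0 0 0 0 0 -1; 0 0 0 0 0 0; 0 0 0 0 0 0")

```text
t: 5.35
eef_pos: [468.4, -102.8, 239.5]
tcp_rot: [3.14, 0.263, -3.075]
ft_force: [-1.1, 0.3, 0.5]
opening: 0.242
grip_force: 0.0
```

```bash
cat >> h.py <<'E'
def rel():
    s=env.state();p,R=cur(); M=R.as_matrix()
    print("t",round(s["t"],2),"TCP in knob_top frame",(D.T@(p-KT)).round(1),"tool axis",(D.T@M[:,2]).round(3),"x-ang",np.degrees(np.arctan2(*(D.T@M[:,0])[1::-1])).round(1),"F",(D.T@s["ft_force"]).round(1),"M",np.round(s["moment"],2),"op",round(s["opening"]*95,1),"j6",round(s["joints"][5],2))
E
python3 - <<'E'
from h import *
c=env.read_camera("wrist"); save(c,"w2.png"); rel()
plan(KT+56*D[:,2],RB,5)
E
```

```text
t 5.4 TCP in knob_top frame [ -0.   -0.5 105.4] tool axis [ 0.001 -0.    -1.   ] x-ang 179.7 F [0.7 1.1 0.9] M [ 0.07  0.01 -0.02] op 22.9 j6 -2.23
-0.000 0.002 0.165 -0.000 0.001 -0.006; -0.000 0.002 0.165 -0.000 0.001 -0.006; -0.000 0.002 0.165 -0.000 0.001 -0.006; -0.000 0.002 0.165 -0.000 0.001 -0.006; -0.000 0.002 0.165 -0.000 0.001 -0.006
```

View pics/w2.png

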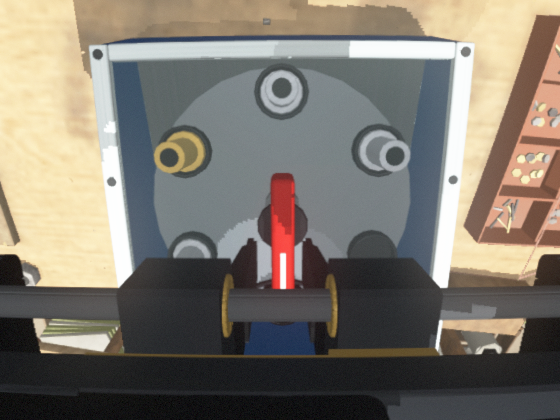

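The bar (x about 283 px) is centred between the fingers (250 and 317 px). I'll descend now.

Call:
send_rows(series="0 0.002 0.165 0 0 0; 0 0.002 0.165 0 0 0; 0 0.002 0.165 0 0 0; 0 0.002 0.165 0 0 0; 0 0.002 0.163 0 0 0")

```text
t: 6.02
eef_pos: [481.7, -100.8, 191.0]
tcp_rot: [3.141, 0.263, -3.071]
ft_force: [0.2, 0.4, 0.2]
opening: 0.24
grip_force: 0.0
```

Call:
send_rows(series="0 0 0 0 0 0; 0 0 0 0 0 0; 0 0 0 0 0 0", fingers=0.185)

```text
t: 6.4
eef_pos: [481.6, -100.9, 192.1]
tcp_rot: [-3.142, 0.263, -3.071]
ft_force: [0.3, -0.3, -0.2]
opening: 0.187
grip_force: 0.0
```

```bash
python3 -c "
from h import *
rel()"
```

```text
t 6.4 TCP in knob_top frame [ 0.4  0.3 56.2] tool axis [ 0.002 -0.    -1.   ] x-ang 179.9 F [ 0.2 -0.3 -0.3] M [0.11 0.01 0.01] op 17.8 j6 -2.28
```

Call:
send_rows(series="0 0 0 0 0 0.6; 0 0 0 0 0 0.6; 0 0 0 0 0 0.6; 0 0 0 0 0 0.6; 0 0 0 0 0 0.6")

```text
t: 7.02
eef_pos: [480.9, -100.3, 191.9]
tcp_rot: [3.007, 0.225, 2.671]
ft_force: [-2.0, 3.6, 1.7]
opening: 0.183
grip_force: 7.6
```

Call:
send_rows(series="0 0 0 0 0 0.6; 0 0 0 0 0 0.6; 0 0 0 0 0 0.6; 0 0 0 0 0 0.6; 0 0 0 0 0 0.6")

```text
t: 7.65
eef_pos: [481.5, -100.9, 192.2]
tcp_rot: [2.912, 0.13, 2.147]
ft_force: [-0.2, 0.9, 0.6]
opening: 0.189
grip_force: 0.0
```

```bash
python3 -c "
from h import *
rel()
c=env.read_camera('wrist'); save(c,'w3.png')"
```

```text
t 7.65 TCP in knob_top frame [ 0.4  0.3 56.3] tool axis [ 0.002 -0.    -1.   ] x-ang 119.7 F [0.  0.9 0.6] M [-0.01  0.01  0.  ] op 18.0 j6 -1.23
```

View pics/w3.png

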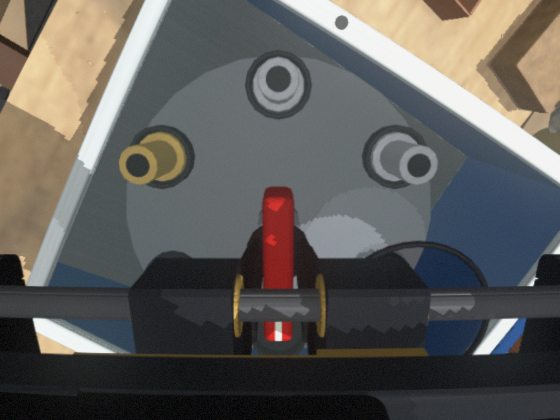

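One click has gone in and the bar is again centred between the fingers, with brass moved to front-centre. I'll turn the second click the same way.

Call:
send_rows(series="0 0 0 0 0 0.6; 0 0 0 0 0 0.6; 0 0 0 0 0 0.6; 0 0 0 0 0 0.6; 0 0 0 0 0 0.6")

```text
t: 8.32
eef_pos: [480.9, -101.6, 191.9]
tcp_rot: [2.879, 0.001, 1.641]
ft_force: [-8.3, -12.0, 1.1]
opening: 0.187
grip_force: 9.5
```

Call:
send_rows(series="0 0 0 0 0 0.6; 0 0 0 0 0 0.6; 0 0 0 0 0 0.6; 0 0 0 0 0 0.6; 0 0 0 0 0 0.6")

```text
t: 8.95
eef_pos: [481.5, -100.9, 192.1]
tcp_rot: [2.913, -0.131, 1.131]
ft_force: [0.1, 0.1, 0.3]
opening: 0.184
grip_force: 0.0
```

Call:
send_rows(series="0 0 0 0 0 0.6; 0 0 0 0 0 0.6; 0 0 0 0 0 0.6; 0 0 0 0 0 0.6; 0 0 0 0 0 0.6")

```text
t: 9.57
eef_pos: [480.2, -100.5, 191.5]
tcp_rot: [3.011, -0.225, 0.609]
ft_force: [-7.5, -1.5, 1.7]
opening: 0.186
grip_force: 9.2
```

Call:
send_rows(series="0 0 0 0 0 0.6; 0 0 0 0 0 0.6; 0 0 0 0 0 0.6; 0 0 0 0 0 0.6; 0 0 0 0 0 0.6")

```text
t: 10.2
eef_pos: [481.5, -100.9, 192.0]
tcp_rot: [-3.141, -0.263, 0.069]
ft_force: [-0.3, -0.3, -0.5]
opening: 0.185
grip_force: 0.0
```

```bash
python3 -c "
from h import *
rel()
c=env.read_camera('top')
a=c['color'][150:270,140:345]; b=env.read_camera('wrist')['color']
cv2.imwrite('pics/m4.png',cv2.cvtColor(np.vstack([cv2.resize(a,(480,281)),cv2.resize(b,(480,300))]),cv2.COLOR_RGB2BGR))"
```

```text
t 10.2 TCP in knob_top frame [ 0.3  0.4 56.2] tool axis [ 0.001 -0.    -1.   ] x-ang -0.2 F [-0.5 -0.2 -0.4] M [0.03 0.21 0.02] op 17.5 j6 0.86
```

View pics/m4.png

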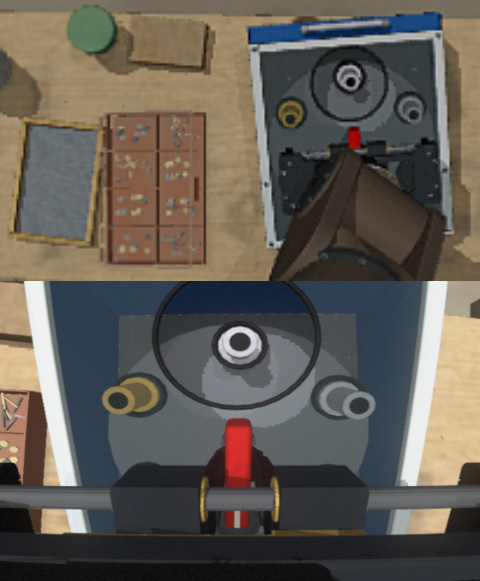

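After three clicks, brass is at back-left, one place before the port, with a steel bush under the port. One more click, then lift off the knob.

Call:
send_rows(series="0 0 0 0 0 0.6; 0 0 0 0 0 0.6; 0 0 0 0 0 0.6; 0 0 0 0 0 0.6; 0 0 0 0 0 0.6")

```text
t: 10.92
eef_pos: [480.9, -100.3, 191.8]
tcp_rot: [-3.008, -0.225, -0.466]
ft_force: [-2.7, 4.0, 2.3]
opening: 0.186
grip_force: 8.0
```

Call:
send_rows(series="0 0 0 0 0 0.6; 0 0 0 0 0 0.6; 0 0 0 0 0 0.6; 0 0 0 0 0 0.6; 0 0 0 0 0 0.6")

```text
t: 11.55
eef_pos: [481.5, -100.9, 192.0]
tcp_rot: [-2.912, -0.13, -0.991]
ft_force: [0.1, -0.4, -0.4]
opening: 0.187
grip_force: 0.0
```

Call:
send_rows(series="0 0 0 0 0 0; 0 0 0 0 0 0", fingers=0.24)

```text
t: 11.8
eef_pos: [481.5, -100.9, 191.9]
tcp_rot: [-2.913, -0.131, -0.988]
ft_force: [-0.6, -0.1, -0.2]
opening: 0.239
grip_force: 0.0
```

```bash
python3 -c "
from h import *
rel()"
```

```text
t 11.8 TCP in knob_top frame [ 0.3  0.4 56. ] tool axis [ 0.001 -0.    -1.   ] x-ang -59.9 F [-0.7 -0.  -0. ] M [ 0.15  0.16 -0.04] op 22.7 j6 1.9
```

Call:
send_rows(series="0 0 -0.3 0 0 0; 0 0 -0.3 0 0 0; 0 0 -0.4 0 0 0; 0 0 -0.4 0 0 -1; 0 0 0 0 0 -1")

```text
t: 12.42
eef_pos: [459.8, -102.6, 274.6]
tcp_rot: [-2.971, -0.205, -0.636]
ft_force: [0.0, 0.6, -0.1]
opening: 0.243
grip_force: 0.0
```

Call:
send_rows(series="0 0 0 0 0 -1; 0 0 0 0 0 -1; 0 0 0 0 0 -1; 0 0 0 0 0 -1; 0 0 0 0 0 0", fingers=0.45)

```text
t: 13.05
eef_pos: [459.7, -102.4, 272.9]
tcp_rot: [-3.142, -0.263, 0.072]
ft_force: [-1.0, -0.2, -0.6]
opening: 0.452
grip_force: 0.0
```

```bash
python3 - <<'E'
from h import *
import pickle
c=env.read_camera("wrist"); c=env.read_camera("wrist"); save(c,"w5.png"); pickle.dump(c,open("w5.pkl","wb")); rel()
B=PORT-10*D[:,2]; print("pred port, bush top px",proj(c,[PORT,B]))
v0,u0=[int(x) for x in proj(c,B)[0][::-1]]
pts=[(u,v,pt(c,u,v)) for v in range(max(v0-40,1),v0+40) for u in range(u0-40,u0+40)]
Q=np.array([(*(D.T@(p-PORT)),u,v) for u,v,p in pts]); h=Q[:,2]
w=(abs(h+10)<4)&(np.hypot(Q[:,0],Q[:,1])<25); print("top ring pts",w.sum(),Q[w].mean(0).round(1),np.ptp(Q[w],axis=0).round(1), (Q[w].max(0)+Q[w].min(0))/2)
E
```

```text
t 13.15 TCP in knob_top frame [  0.2   0.4 139.9] tool axis [ 0.001 -0.    -1.   ] x-ang -0.2 F [-0.5 -0.6  0. ] M [-0.01  0.1  -0.02] op 42.5 j6 0.94
pred port, bush top px [[277.85593629  91.49892986]
 [277.89639363  92.41546559]]
top ring pts 684 [ -0.8  -0.4 -10.  278.4  93.5] [20.9 21.6  3.7 29.  29. ] [ -0.73016408  -0.42786859 -10.5681025  278.5         93.5       ]
```

View pics/w5.png

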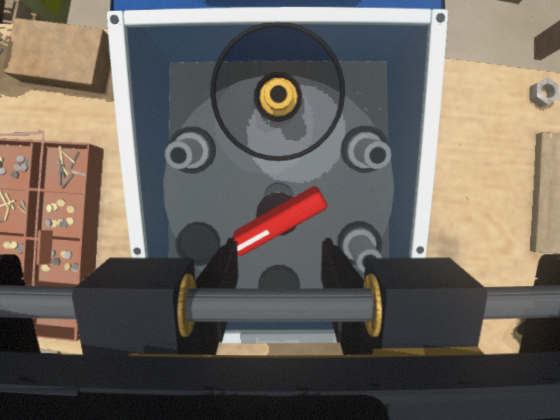

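Brass sits under the port, with its top at (278,94), and the steel bushes sit in the other cups. I'll move over the port and go in square to the deck.

```bash
python3 - <<'E'
from h import *
t=PORT+D@[-0.7,-0.4,0]
plan(t+100*D[:,2],RF,4); print(); plan(t+42*D[:,2],RF,5,t+100*D[:,2],RF)
E
```

```text
0.363 0.002 0.304 0.000 -0.001 -0.006; 0.363 0.002 0.304 0.000 -0.001 -0.006; 0.363 0.002 0.304 0.000 -0.001 -0.006; 0.363 0.003 0.304 0.000 -0.001 -0.006

-0.000 -0.000 0.193 0.000 0.000 0.000; -0.000 -0.000 0.193 0.000 0.000 0.000; -0.000 -0.000 0.193 0.000 0.000 0.000; -0.000 -0.000 0.193 0.000 0.000 0.000; -0.000 -0.000 0.193 0.000 0.000 0.000
```

Call:
send_rows(series="0.363 0.002 0.304 0 0 -0.006; 0.363 0.002 0.304 0 0 -0.006; 0.363 0.002 0.304 0 0 -0.006; 0.363 0.002 0.304 0 0 -0.006; 0 0 0 0 0 0")

```text
t: 13.78
eef_pos: [563.2, -95.3, 224.0]
tcp_rot: [-3.141, -0.261, 0.074]
ft_force: [-0.0, -0.3, -0.8]
opening: 0.448
grip_force: 0.0
```

Call:
send_rows(series="0 0 0.19 0 0 0; 0 0 0.19 0 0 0; 0 0 0.19 0 0 0; 0 0 0.2 0 0 0; 0 0 0.2 0 0 0")

```text
t: 14.4
eef_pos: [577.8, -94.4, 168.1]
tcp_rot: [3.141, -0.263, 0.075]
ft_force: [0.2, -0.1, -0.7]
opening: 0.451
grip_force: 0.0
```

Call:
send_rows(series="0 0 0 0 0 0")

```text
t: 14.52
eef_pos: [577.6, -94.3, 167.8]
tcp_rot: [3.141, -0.261, 0.075]
ft_force: [0.1, -0.7, -0.1]
opening: 0.449
grip_force: 0.0
```

```bash
python3 -c "
from h import *
rel()"
```

```text
t 14.53 TCP in knob_top frame [87.1 -0.   7.8] tool axis [-0.001  0.    -1.   ] x-ang 0.1 F [ 0.1 -0.7 -0.1] M [0.04 0.14 0.02] op 42.6 j6 1.0
```

Tips are 37 mm below the cover and centred. I'll close.

Call:
send_rows(series="0 0 0 0 0 0; 0 0 0 0 0 0; 0 0 0 0 0 0; 0 0 0 0 0 0; 0 0 0 0 0 0", fingers=0)

```text
t: 15.15
eef_pos: [577.7, -94.3, 169.2]
tcp_rot: [3.141, -0.263, 0.075]
ft_force: [-1.5, 1.2, 5.3]
opening: 0.226
grip_force: 30.0
```

```bash
python3 -c "
from h import *
rel()
t=PORT+D@[-0.7,-0.4,0]
RT=Rt.from_euler('xyz',[np.pi,0,np.radians(-6.7)])
print(proj(env.read_camera('wrist'),PORT))
up=t+155*D[:,2]
T=np.array([467,288.5,175.])
plan(T,RT,14,up,RF)"
```

```text
t 15.15 TCP in knob_top frame [87.6 -0.1  9.2] tool axis [ 0.001 -0.    -1.   ] x-ang 0.2 F [-0.   1.3  5.5] M [0.21 0.22 0.02] op 21.5 j6 1.0
[[276.90497643 290.71289473]]
-0.093 -0.464 0.102 -0.010 -0.107 0.077; -0.097 -0.463 0.103 -0.010 -0.107 0.077; -0.102 -0.462 0.104 -0.010 -0.107 0.077; -0.106 -0.461 0.105 -0.010 -0.107 0.077; -0.110 -0.460 0.106 -0.010 -0.107 0.077
-0.114 -0.458 0.108 -0.010 -0.107 0.077; -0.118 -0.457 0.109 -0.010 -0.107 0.077; -0.122 -0.456 0.111 -0.010 -0.107 0.077; -0.127 -0.454 0.112 -0.010 -0.107 0.077; -0.131 -0.453 0.114 -0.010 -0.107 0.077
-0.134 -0.451 0.115 -0.010 -0.107 0.077; -0.138 -0.449 0.117 -0.010 -0.107 0.077; -0.142 -0.448 0.119 -0.010 -0.107 0.077; -0.146 -0.446 0.121 -0.010 -0.107 0.077
```

Call:
send_rows(series="0 0 -0.1 0 0 0; 0 0 -0.2 0 0 0; 0 0 -0.3 0 0 0; 0 0 -0.3 0 0 0; 0 0 -0.3 0 0 0")

```text
t: 15.82
eef_pos: [558.7, -95.8, 240.1]
tcp_rot: [3.14, -0.264, 0.075]
ft_force: [0.3, 0.4, -0.4]
opening: 0.227
grip_force: 30.0
```

Call:
send_rows(series="0 0 -0.3 0 0 0; 0 0 -0.3 0 0 0; 0 0 -0.2 0 0 0; 0 0 0 0 0 0")

```text
t: 16.32
eef_pos: [546.5, -96.7, 285.8]
tcp_rot: [3.14, -0.264, 0.075]
ft_force: [0.2, 0.3, -0.6]
opening: 0.224
grip_force: 30.0
```

```bash
python3 -c "
from h import *
rel()
RT=Rt.from_euler('xyz',[np.pi,0,np.radians(-6.7)])
plan(np.array([467,288.5,175.]),RT,15)
c=env.read_camera('scene'); a=c['color'][120:360,130:410]
cv2.imwrite('pics/s6.png',cv2.cvtColor(cv2.resize(a,None,fx=2.4,fy=2.4),cv2.COLOR_RGB2BGR))"
```

```text
t 16.32 TCP in knob_top frame [ 87.6  -0.2 129.9] tool axis [ 0.003 -0.001 -1.   ] x-ang 0.2 F [ 0.1  0.3 -0.7] M [0.04 0.18 0.01] op 21.2 j6 1.06
-0.086 -0.434 0.104 -0.009 -0.101 0.073; -0.090 -0.433 0.104 -0.009 -0.101 0.073; -0.094 -0.432 0.105 -0.009 -0.101 0.073; -0.097 -0.431 0.106 -0.009 -0.101 0.073; -0.101 -0.430 0.107 -0.009 -0.101 0.073
-0.104 -0.428 0.109 -0.009 -0.101 0.073; -0.108 -0.427 0.110 -0.009 -0.101 0.073; -0.111 -0.426 0.111 -0.009 -0.101 0.073; -0.115 -0.425 0.112 -0.009 -0.101 0.073; -0.118 -0.423 0.114 -0.009 -0.101 0.073
-0.122 -0.422 0.115 -0.009 -0.101 0.073; -0.125 -0.421 0.117 -0.009 -0.101 0.073; -0.128 -0.419 0.118 -0.009 -0.101 0.073; -0.131 -0.418 0.120 -0.009 -0.101 0.073; -0.135 -0.416 0.121 -0.009 -0.101 0.073
```

View pics/s6.png

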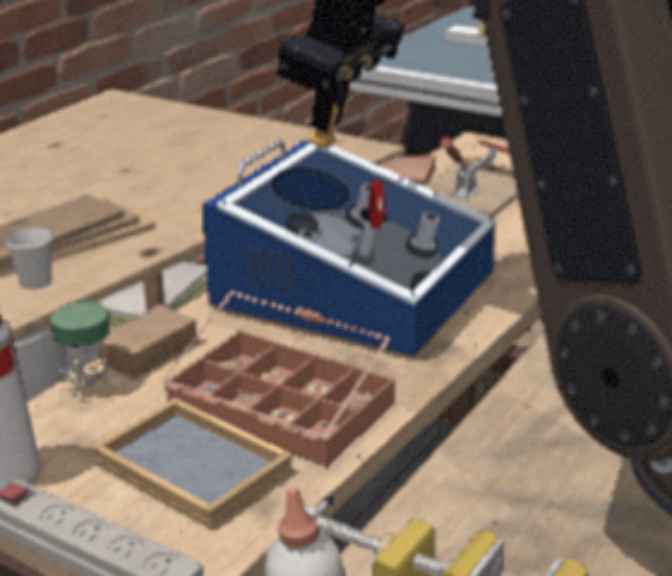

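The bush is out and held, with its flange at about (322,137) above the case. Next I'll carry it to the tray.

Call:
send_rows(series="-0.086 -0.434 0.104 -0.009 -0.101 0.073; -0.09 -0.433 0.104 -0.009 -0.101 0.073; -0.094 -0.432 0.105 -0.009 -0.101 0.073; -0.097 -0.431 0.106 -0.009 -0.101 0.073; -0.101 -0.43 0.107 -0.009 -0.101 0.073")

```text
t: 17.0
eef_pos: [519.6, 32.8, 247.0]
tcp_rot: [-3.136, -0.173, 0.01]
ft_force: [0.7, -0.4, -0.5]
opening: 0.225
grip_force: 30.0
```

Call:
send_rows(series="-0.104 -0.428 0.109 -0.009 -0.101 0.073; -0.108 -0.427 0.11 -0.009 -0.101 0.073; -0.111 -0.426 0.111 -0.009 -0.101 0.073; -0.115 -0.425 0.112 -0.009 -0.101 0.073; -0.118 -0.423 0.114 -0.009 -0.101 0.073")

```text
t: 17.62
eef_pos: [493.1, 161.2, 210.2]
tcp_rot: [-3.136, -0.084, -0.054]
ft_force: [-0.7, 0.9, -0.3]
opening: 0.225
grip_force: 30.0
```

Call:
send_rows(series="-0.122 -0.422 0.115 -0.009 -0.101 0.073; -0.125 -0.421 0.117 -0.009 -0.101 0.073; -0.128 -0.419 0.118 -0.009 -0.101 0.073; -0.131 -0.418 0.12 -0.009 -0.101 0.073; -0.135 -0.416 0.121 -0.009 -0.101 0.073")

```text
t: 18.25
eef_pos: [466.4, 289.6, 173.3]
tcp_rot: [3.142, 0.004, -0.117]
ft_force: [-0.8, 0.0, -0.5]
opening: 0.223
grip_force: 30.0
```

Call:
send_rows(series="0 0 0 0 0 0; 0 0 0 0 0 0")

```text
t: 18.5
eef_pos: [466.7, 288.3, 174.0]
tcp_rot: [-3.141, 0.003, -0.117]
ft_force: [0.4, -0.4, -0.1]
opening: 0.226
grip_force: 30.0
```

```bash
python3 -c "
from h import *
RT=Rt.from_euler('xyz',[np.pi,0,np.radians(-6.7)])
p,R=cur(); print(p,env.state()['tcp_rot'],env.state()['opening'],np.degrees((R.inv()*RT).as_rotvec()))
c=env.read_camera('scene'); a=c['color'][120:360,80:360]
b=env.read_camera('wrist')
# bush bottom from scene depth: brass pixels
hsv=cv2.cvtColor(c['color'],cv2.COLOR_RGB2HSV); u,v=proj(c,p-[0,0,85])[0].astype(int); print(u,v)
P=np.array([pt(c,x,y) for y in range(v-25,v+30) for x in range(u-15,u+16)]); 
k=(np.hypot(P[:,0]-p[0],P[:,1]-p[1])<22)&(P[:,2]<p[2]-60); print('lowest below TCP',(p[2]-np.sort(P[k][:,2])[:12]).round(1))
plan(np.array([467,288.5,109.]),RT,4)
cv2.imwrite('pics/s7.png',cv2.cvtColor(cv2.resize(a,None,fx=2.4,fy=2.4),cv2.COLOR_RGB2BGR))"
```

```text
[466.74891227 288.33634594 174.0158575 ] [-3.14142888e+00  2.81633447e-03 -1.16623005e-01] 0.22585596397900454 [-0.00935813  0.16136555  0.01798082]
209 281
lowest below TCP [168.  167.9 167.8 167.7 167.7 167.7 167.6 167.6 167.6 167.6 167.6 167.5]
0.001 -0.002 0.273 -0.001 0.003 -0.001; 0.001 -0.002 0.273 -0.001 0.003 -0.001; 0.000 -0.002 0.273 -0.001 0.003 -0.001; 0.000 -0.002 0.273 -0.001 0.003 -0.001
```

View pics/s7.png

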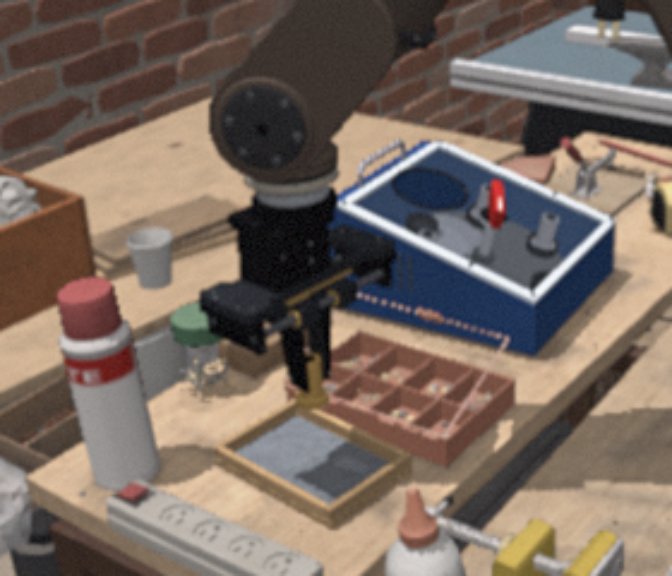

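The bush hangs upright over the tray, with its flange at about (312,400). Lowering.

Call:
send_rows(series="0 0 0.27 0 0 0; 0 0 0.27 0 0 0; 0 0 0.27 0 0 0; 0 0 0.24 0 0 0; 0 0 0 0 0 0")

```text
t: 19.23
eef_pos: [466.3, 288.6, 110.0]
tcp_rot: [3.141, 0.004, -0.117]
ft_force: [-0.7, 0.3, -0.9]
opening: 0.225
grip_force: 30.0
```

Call:
send_rows(series="0 0 0.02 0 0 0; 0 0 0.02 0 0 0; 0 0 0 0 0 0")

```text
t: 19.6
eef_pos: [466.7, 288.8, 109.3]
tcp_rot: [-3.141, 0.002, -0.117]
ft_force: [0.5, -0.1, -0.6]
opening: 0.225
grip_force: 30.0
```

Call:
send_rows(series="0 0 0.02 0 0 0; 0 0 0.02 0 0 0; 0 0 0 0 0 0")

```text
t: 19.98
eef_pos: [466.6, 288.8, 106.5]
tcp_rot: [-3.141, 0.003, -0.117]
ft_force: [-0.4, -0.0, 0.1]
opening: 0.223
grip_force: 30.0
```

Call:
send_rows(series="0 0 0.01 0 0 0; 0 0 0.01 0 0 0; 0 0 0 0 0 0")

```text
t: 20.35
eef_pos: [466.6, 288.8, 105.3]
tcp_rot: [-3.141, 0.002, -0.117]
ft_force: [-0.4, 0.4, -0.5]
opening: 0.225
grip_force: 30.0
```

Call:
send_rows(series="0 0 0.02 0 0 0; 0 0 0 0 0 0")

```text
t: 20.6
eef_pos: [466.6, 288.9, 105.2]
tcp_rot: [-3.141, 0.002, -0.117]
ft_force: [-4.5, -1.1, 14.3]
opening: 0.223
grip_force: 30.0
```

Call:
send_rows(series="0 0 0.02 0 0 0; 0 0 0 0 0 0")

```text
t: 20.85
eef_pos: [466.7, 288.9, 105.0]
tcp_rot: [-3.14, 0.001, -0.117]
ft_force: [-6.5, -2.1, 26.8]
opening: 0.222
grip_force: 30.0
```

Contact made at z = 105.2. I'll back off 1.5 mm to unload it, then release.

Call:
send_rows(series="0 0 -0.026 0 0 0; 0 0 0 0 0 0")

```text
t: 21.1
eef_pos: [466.7, 288.9, 105.1]
tcp_rot: [-3.141, 0.002, -0.117]
ft_force: [-1.9, 0.2, 10.2]
opening: 0.224
grip_force: 30.0
```

Call:
send_rows(series="0 0 0 0 0 0; 0 0 0 0 0 0; 0 0 0 0 0 0; 0 0 0 0 0 0", fingers=0.45)

```text
t: 21.6
eef_pos: [466.6, 288.8, 104.4]
tcp_rot: [-3.141, 0.003, -0.117]
ft_force: [-1.3, -0.0, 0.6]
opening: 0.448
grip_force: 0.0
```

Call:
send_rows(series="0 0 -0.2 0 0 0; 0 0 -0.3 0 0 0; 0 0 -0.5 0 0 0; 0 0 -0.5 0 0 0; 0 0 -0.5 0 0 0")

```text
t: 22.22
eef_pos: [466.8, 288.6, 226.4]
tcp_rot: [-3.141, 0.002, -0.117]
ft_force: [0.0, 0.4, 0.4]
opening: 0.45
grip_force: 0.0
```

Call:
send_rows(series="-0.4 0 -0.5 0 0 0; -0.4 0 -0.3 0 0 0; 0 0 0 0 0 0; 0 0 0 0 0 0")

```text
t: 22.72
eef_pos: [419.7, 294.2, 272.6]
tcp_rot: [-3.141, 0.002, -0.117]
ft_force: [-0.3, 1.0, 0.3]
opening: 0.452
grip_force: 0.0
```

```bash
python3 - <<'E'
from h import *
s=env.state(); print(s["t"],s["eef_pos"],s["ft_force"])
c=env.read_camera('scene'); a=c['color'][120:360,80:360]; b=env.read_camera('wrist')['color']
cv2.imwrite('pics/f8.png',cv2.cvtColor(np.hstack([cv2.resize(a,(400,343)),cv2.resize(b,(400,343))]),cv2.COLOR_RGB2BGR))
E
```

```text
22.725 [419.69880755 294.193437   272.64433544] [-0.2789442   0.99357458  0.26391048]
```

View pics/f8.png

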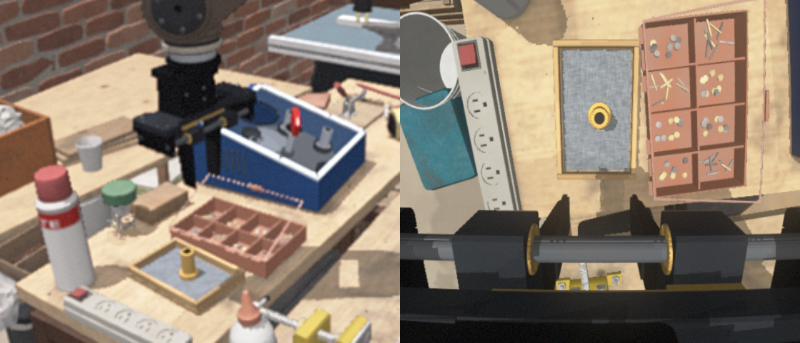

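The brass bush stands upright in the tray, at (188,262) in the left view and (600,117) in the right. The arm is clear, so I'll hand in.

```bash
python3 -c "
from h import *
print(env.job_done())"
```

```text
the job is handed in; nothing more can be done
None
```

I turned the carousel exactly four clicks clockwise, lifted the brass bush out through the port, set it upright in the wooden tray and handed the job in at about 23 s; I don't have the judge's result.

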